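Hold a dropping pipette ready over the flask

ROBOT

A 6-joint arm with a two-finger parallel gripper is mounted at the origin on the work surface. World frame = base frame: x ahead of the robot, y to its left, z up, the work surface at z = 0. Lengths are in m, angles in rad, forces in N, time in s.
With the tool pointing down it reaches from about 0.375 to 0.975 m from the base axis. Payload 3.8 kg.
Tool frame: the origin (TCP) lies on the centre line of the jaws, within the pads' length; the fingertips stand tcp_to_tips ahead of it and the grasp point (between the pads) lies 6 mm ahead of it (tcp_to_tips is the distance from the TCP to the fingertips, in m); z points along the fingers, y is the line along which they close (so a half turn about z gives the same grasp; the last joint's range is limited). The gripper opens to 88 mm and grips with 3 to 60 N. Pads are 18 mm wide; open, the fingers measure 123 mm over their backs; the gripper's body (75 mm by 187 mm) begins 45 mm behind the grasp point.
Start: joints at [1.064, 0.264, 1.604, -0, 1.274, -0.037], TCP at [0.306, 0.602, 0.264] pointing down, gripper open.
Joint ranges: [-2.63, 2.63], [-0.94, 2.18], [0.31, 2.57], [-1.31, 4.45], [0, 2.66], [-2.55, 2.55]. Speed limits (rad/s): [2.57, 2.57, 3.14, 3.14, 3.14, 3.14].

INTERFACE

Orientations are given as a unit quaternion [x, y, z, w].
In Python, from station import observe, get_image, camera_info, sign_off, tcp_to_tips gives the robot as it stands.
- The arm moves only by the tool carry_out, never from a script. Its argument "targets" is a list of rows, each an object of numbers: "tx", "ty", "tz": the shift along the tool's x, y, z scaled (see below); "wx", "wy", "wz": the turn, a rotation vector about the tool's x, y, z scaled (see below); "jaw": the closure, from -1 (fully open) to 1 (shut), so that 0 is half open. A call has 1 to 20 rows; each row is the pose to reach, as a shift and turn from the pose commanded when the call began, along the tool's axes at that moment; what a row does not reach only later rows make up. The controller multiplies each number of a shift by 0.4 m and each number of a turn by 45 degrees. A row lasts 1/12 s, in which the tool goes at most 41.7 mm and 7.16 degrees, less where a joint would pass 70% of its speed; a pose out of reach is approached as far as the arm can. A call with a number of a shift or a turn outside -1 to 1 is refused whole. A call with a gripper value outside its range is refused whole. The fingers move at their own pace and stop on an object; the grip force is fixed at half the most. Time passes only in rows, so rows that repeat a pose let the fingers close. It gives the time, the measured TCP pose, the force, the opening and the grip force at its end, in the units of the state.
- observe(): the state, without advancing time (a new reading comes with each control period).
- get_image(name): name is "scene" or "top"; returns (picture, depth): 400x640x3 uint8, red, green, blue; 400x640 float32, m along the optical axis (not along the pixel's ray), 0 where there is no reading.
- camera_info(name): a dict with "intrinsics" (3x3 intrinsics, pixels), "R" (3x3) and "t" (3): a world point X has camera coordinates R X + t. Camera axes: x right, y down, z forward; pixel columns grow to the right and rows downward; lengths in m; the calibration is good to about 2 mm. A picture is of the moment at which its call begins. camera_info takes no time and is no camera call.
- sign_off(): hands the job in; it is judged then, once.
The state is a dict: "clock": time; "q": joint angles; "qd": joint speeds; "tau": joint torques, N m; "ee_pos": TCP position; "tool_rot": TCP orientation; "force": force on the tool from outside, world axes, zero at the start; "ft_torque": the same for the moment, N m; "opening": finger opening in m; "gripper_force": force on a finger pad.
Only numpy, scipy, OpenCV 4.12 (cv2) and the standard library are available. Lean on these libraries where they do the work, as an engineer would, in place of code of your own. Each camera call takes 0.05 s, during which the arm holds its last target. There are 200 camera calls.

TASK

Draw the dropping pipette (the glass tube with the rubber bulb) out of the slanted rack, turn it upright with its tip down, and bring it over the conical flask on the white tile. Finish while still holding it there, still and upright, the tip over the middle of the flask's mouth and about 3 cm above the rim so that it touches no glass. Leave the flask, the stirring rod in the rack, the beaker and the bottle standing where they are.

Things in the scene. Friction and masses are not known exactly. Their poses are not given: they have to be found in the camera images.
- dropper_mid (a point): Middle of the loose dropping pipette (190 mm long, about 35 g): on its axis, 95 mm from either end. Amber glass tube of 10 mm diameter, its last 30 mm drawn to a 4 mm tip; black rubber bulb (20 mm diameter, 50 mm long) at the other end. Bare 10 mm tube from 65 mm below to 45 mm above this point. z axis: from tip to bulb. At the start it leans 45 to 52 deg from upright in one rack socket, its lowest 60 mm inside
- dropper_tip (a point): The pipette's open tip, the lower end while it stands in the rack; same axes as dropper_mid.
- rack: Fixed white plastic rack, base 130 x 160 mm (x, y), left or right of the robot, +x roughly away from it; origin at the centre of its underside. Two sockets at y = -45 and +45 mm, 13 mm across, 60 mm deep, slant 45 deg: going up they lead towards the rack's +x. Middle of each mouth 18 mm along +x from the origin, 77 mm up; highest edge of the block 92 mm up.
- rod: Plain glass stirring rod (bystander), 150 mm long, 8 mm diameter, loose in the rack's other socket with a like lean, about 90 mm of it free, so its top is about 140 mm up; origin at its lower end, z axis along it to the top.
- flask: Wide-mouthed conical flask of clear glass, empty, loose, 125 mm tall, 84 mm across the base; origin at the centre of its underside; it stands within 30 mm of the middle of a white ceramic tile 150 mm square and 8 mm thick.
- flask_mouth (a point): Centre of the flask's mouth in the plane of its rim, 125 mm above the flask's underside (about 133 mm above the bench); the opening is about 44 mm wide inside, the rim 52 mm outside.
- beaker: Small glass beaker (bystander), 52 mm across, 70 mm tall, on the bench between rack and tile, nearer the robot or farther; origin at the centre of its underside.
- bottle: Brown reagent bottle with a black cap (bystander), 54 mm across, 105 mm tall, on the bench between rack and tile, nearer the robot or farther; origin at the centre of its underside.
Things that resemble listed ones, but are neither listed nor needed, are in the scene too. What is shaped like the part that bears dropper_mid but brown or red is not meant.

How it is judged:
By the outcome, as a careful person would: the job done as asked, in the order asked, and still so for the second after the job is handed in, while the arm keeps its last pose, push and grip.
It also fails if it takes over 38 s, if anything falls off the work surface, if the arm or the gripper's body presses on something with over 40 N, if the wrist force passes 120 N, or if a joint passes its speed limit or range.

## Working session

There is one attempt and no reset: what is moved stays moved. The work goes in short steps, Python scripts to look and compute and a tool call to move; the robot and the scene stay as the last step left them, time stands still between calls to the robot, and variables do not carry over. Pictures are saved under pics/ and viewed, at most 10 in all, crops included, and the job is handed in when it is done.

Besides the shell and the picture viewer there is one more tool, called after "Emit:" in YAML: its name, and indented under it one key for each argument. carry_out: Moves the arm, as the interface text tells. Its arguments: {"type":"object","properties":{"targets":{"type":"array"}},"required":["targets"]}

```bash
mkdir -p pics; python3 - <<'E'
from station import *
import cv2,numpy as np
for n in("scene","top"):
    p,d=get_image(n); cv2.imwrite(f"pics/{n}0.png",p[:,:,::-1]); np.save(f"pics/{n}0.npy",d)
    c=camera_info(n); print(n,np.round(c["intrinsics"],1).tolist(),np.round(c["R"],3).tolist(),np.round(c["t"],3))
s=observe(); print(s); print(tcp_to_tips)
E
```

```text
scene [[386.0, 0.0, 315.3], [0.0, 386.0, 197.6], [0.0, 0.0, 1.0]] [[0.844, 0.536, -0.005], [0.422, -0.669, -0.611], [-0.331, 0.514, -0.791]] [-0.393 -0.21   1.426]
top [[473.1, 0.0, 312.7], [0.0, 473.1, 196.1], [0.0, 0.0, 1.0]] [[-0.015, -1.0, 0.024], [-0.991, 0.012, -0.134], [0.134, -0.026, -0.991]] [-0.088  0.548  1.126]
{'clock': 0.1, 'q': array([ 1.06410223e+00,  2.64688549e-01,  1.60520808e+00,  3.19971883e-05,
        1.27368075e+00, -3.69095627e-02]), 'qd': array([-9.29016655e-05, -2.52937981e-04, -3.37520524e-03, -9.63571762e-04,
        7.18805217e-04,  6.98225897e-04]), 'tau': array([ 6.59699026e-05, -5.03620577e+01, -3.58070719e+01,  7.31021189e-02,
        2.33659870e-02, -7.14479143e-05]), 'ee_pos': array([0.3052893 , 0.60137406, 0.26252106]), 'tool_rot': array([ 2.32742668e-01,  9.72537848e-01, -9.51823778e-04, -2.81148064e-04]), 'force': array([ 0.22433252, -0.77138839,  0.37769895]), 'ft_torque': array([-0.01033281, -0.03876271, -0.03987006]), 'gripper_force': 0.0, 'opening': 0.08834055998124543}
0.025
```

View pics/scene0.png

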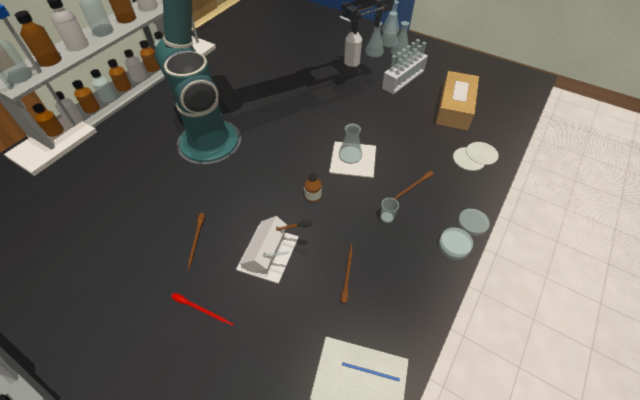

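View pics/top0.png

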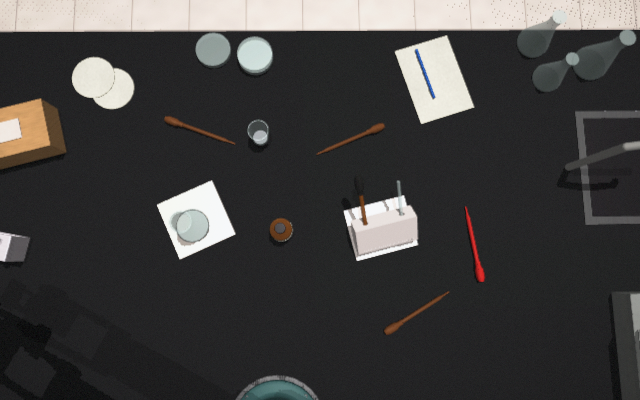

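The arm is clear of the view. The rack is at top (382,228) / scene (268,248), and the flask is on its tile at top (193,226) / scene (352,145). Pipette-like candidates in the top view are brown ones lying at (200,130), (350,138) and (417,312), a red one at (475,245), and one in the rack at (362,205). Only the rack one has an amber tube and a black bulb, so I'll confirm it in an enlarged crop.

```bash
python3 - <<'E'
import cv2,numpy as np
a=cv2.imread("pics/top0.png")[170:265,335:430]; b=cv2.imread("pics/scene0.png")[205:290,232:322]
a=cv2.resize(a,(400,400),interpolation=cv2.INTER_CUBIC); b=cv2.resize(b,(400,378),interpolation=cv2.INTER_CUBIC)
b=cv2.copyMakeBorder(b,0,22,0,0,cv2.BORDER_CONSTANT)
cv2.imwrite("pics/crop1.png",np.hstack([a,b]))
E
```

```text
(no output)
```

View pics/crop1.png

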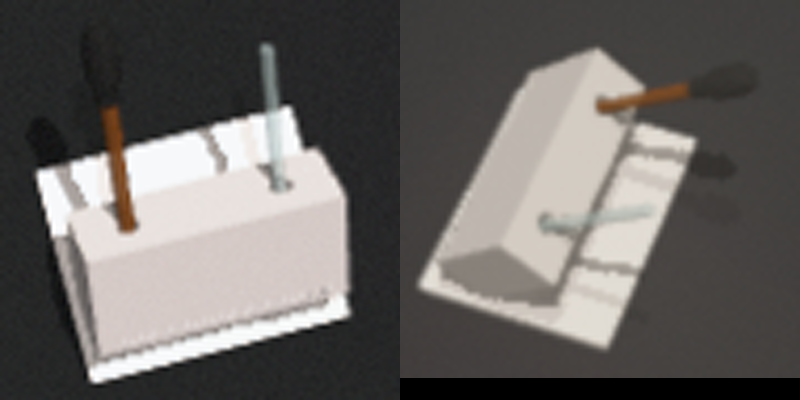

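The crop confirms it: amber tube with a black bulb in the rack socket at top (365,225). The bulb end is at top (358,175), the tube/bulb junction at (361,195), and the rod is in the other socket at (401,214). Next I triangulate and crop the flask.

```bash
cat > h.py <<'E'
import numpy as np,cv2
from station import *
C={n:camera_info(n) for n in("scene","top")}
P={n:C[n]["intrinsics"]@np.c_[C[n]["R"],C[n]["t"]] for n in C}
def tri(s,t):
    X=cv2.triangulatePoints(P["scene"],P["top"],np.array(s,float).reshape(2,1),np.array(t,float).reshape(2,1))[:,0];X=X[:3]/X[3]
    e=[np.round(proj(n,X)-np.array(p),1) for n,p in(("scene",s),("top",t))]
    return X,e
def proj(n,X):
    q=P[n]@np.append(X,1);return q[:2]/q[2]
def ray(n,p):
    c=C[n];R=np.array(c["R"]);o=-R.T@c["t"];return o,R.T@np.linalg.solve(c["intrinsics"],[p[0],p[1],1])
def atz(n,p,z):
    o,d=ray(n,p);return o+d*(z-o[2])/d[2]
def dep(n,p,d):
    o,v=ray(n,p);return o+v*d[int(round(p[1])),int(round(p[0]))]
E
python3 - <<'E'
from h import *
np.set_printoptions(precision=4,suppress=True)
for k,s,t in[("bulbend",(312.3,222.6),(358,175.2)),("junc",(296.6,225),(361.1,194.9)),("mouth",(277.7,228.4),(365.4,224.6)),("rodtop",(288.7,252.3),(398.2,180.7)),("rodmouth",(265.1,255.6),(401.3,214.4))]:
    print(k,*tri(s,t))
d=np.load("pics/top0.npy")
for p in[(359,185),(361,200),(363,210),(350,232),(400,190),(402,200),(380,235),(193,226),(260,130),(281,230)]: print(p,dep("top",p,d))
a=cv2.imread("pics/top0.png")[175:265,150:250]; b=cv2.imread("pics/scene0.png")[115:180,320:385]
a=cv2.resize(a,(440,396),interpolation=cv2.INTER_CUBIC); b=cv2.resize(b,(396,396),interpolation=cv2.INTER_CUBIC)
cv2.imwrite("pics/crop2.png",np.hstack([a,b])[:,:800])
E
```

```text
bulbend [ 0.5774 -0.1927  0.1577] [array([-0.8,  0.1]), array([-0.4, -0.5])]
junc [ 0.5361 -0.2033  0.1272] [array([ 0., -0.]), array([0., 0.])]
mouth [ 0.4737 -0.2166  0.0762] [array([-1.1,  0.1]), array([-0.6, -0.7])]
rodtop [ 0.5675 -0.2874  0.1338] [array([-0.5,  0.1]), array([-0.2, -0.3])]
rodmouth [ 0.4963 -0.304   0.0737] [array([-0.6,  0. ]), array([-0.3, -0.4])]
(359, 185) [ 0.5552 -0.196   0.1515]
(361, 200) [ 0.525  -0.2032  0.1229]
(363, 210) [ 0.5037 -0.2093  0.1062]
(350, 232) [ 0.4588 -0.1876  0.0126]
(400, 190) [ 0.548  -0.295   0.1158]
(402, 200) [ 0.5381 -0.3221  0.008 ]
(380, 235) [ 0.4473 -0.2527  0.0706]
(193, 226) [0.473  0.1835 0.0935]
(260, 130) [0.7254 0.0371 0.0014]
(281, 230) [ 0.4605 -0.0196  0.1016]
```

View pics/crop2.png

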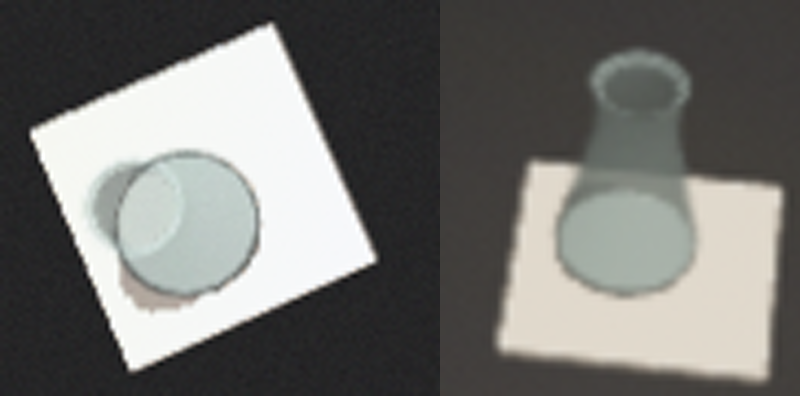

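Flask crop: the rim centre is at top (180.9,222.3) / scene (352.9,128.6), and the base centre at top (193,225.5) / scene (350.5,154.9). Pipette lean comes out about 51°, with the junction and mouth heights consistent with the description.

```bash
cat >> h.py <<'E'
from scipy.spatial.transform import Rotation as Ro
def pose():
    s=observe();return np.array(s["ee_pos"]),Ro.from_quat(s["tool_rot"]),s
def goal(phi,tilt):  # tool x azimuth phi, tilted forward by tilt from down (deg)
    a,t=np.radians([phi,tilt]);f=np.array([np.cos(a),np.sin(a),0]);k=np.array([0,0,1.])
    z=np.sin(t)*f-np.cos(t)*k; y=np.array([np.sin(a),-np.cos(a),0]); return Ro.from_matrix(np.c_[np.cross(y,z),y,z])
def cmd(p,R,p0=None,R0=None):
    if p0 is None: p0,R0,_=pose()
    t=R0.inv().apply(np.array(p)-p0)/.4; w=np.degrees((R0.inv()*R).as_rotvec())/45
    return np.round(t,3),np.round(w,3)
E
python3 - <<'E'
from h import *
np.set_printoptions(precision=4,suppress=True)
m=tri((352.9,128.6),(180.9,222.3));b=tri((350.5,154.9),(193,225.5));print("mouth",m,"base",b)
print("at z", atz("top",(180.9,222.3),.133),atz("scene",(352.9,128.6),.133),atz("top",(193,225.5),.010),atz("scene",(350.5,154.9),.010))
print("rackmouth z77",atz("top",(365.4,224.6),.077),atz("scene",(277.7,228.4),.077))
for p in[(.40,.25,.27),(.48,-.19,.27)]: print(cmd(p,goal(12.5,12)))
E
```

```text
mouth (array([0.4803, 0.2025, 0.1341]), [array([-1. ,  0.2]), array([-0.6, -0.8])]) base (array([0.4816, 0.203 , 0.0114]), [array([-0.6,  0.1]), array([-0.4, -0.5])])
at z [0.4786 0.2015 0.133 ] [0.482 0.206 0.133] [0.4805 0.2025 0.01  ] [0.4825 0.2059 0.01  ]
rackmouth z77 [ 0.472  -0.2178  0.077 ] [ 0.4765 -0.2151  0.077 ]
(array([-0.609, -0.676, -0.017]), array([-0.328,  0.12 ,  3.11 ]))
(array([-1.285, -1.566, -0.016]), array([-0.328,  0.12 ,  3.11 ]))
```

Emit:
carry_out:
  targets:
    - {"tx": -0.1, "ty": -0.12, "tz": 0, "wz": 0.15, "jaw": -1}
    - {"tx": -0.2, "ty": -0.24, "tz": 0, "wz": 0.3, "jaw": -1}
    - {"tx": -0.3, "ty": -0.36, "tz": 0, "wz": 0.45, "jaw": -1}
    - {"tx": -0.4, "ty": -0.48, "tz": 0, "wz": 0.6, "jaw": -1}
    - {"tx": -0.5, "ty": -0.6, "tz": 0, "wz": 0.75, "jaw": -1}
    - {"tx": -0.6, "ty": -0.72, "tz": 0, "wz": 0.9, "jaw": -1}
    - {"tx": -0.6, "ty": -0.72, "tz": 0, "wz": 1.0, "jaw": -1}
    - {"tx": -0.6, "ty": -0.72, "tz": 0, "wz": 1.0, "jaw": -1}

```text
schema error: expected keys tx, ty, tz, wx, wy, wz, jaw
```

```bash
python3 - <<'E'
from h import *
np.set_printoptions(precision=4,suppress=True)
p,R,s=pose();print(s["clock"],s["q"],p,s["force"]);print(cmd((.47,-.20,.26),goal(12.5,12)))
E
```

```text
0.1 [ 1.0641  0.2647  1.6052  0.      1.2737 -0.0369] [0.3053 0.6014 0.2625] [ 0.2243 -0.7714  0.3777]
(array([-1.274, -1.6  ,  0.009]), array([-0.328,  0.12 ,  3.11 ]))
```

Emit:
carry_out:
  targets:
    - {"tx": -0.3, "ty": -0.36, "tz": 0, "wx": 0, "wy": 0, "wz": 0.5, "jaw": -1}
    - {"tx": -0.3, "ty": -0.36, "tz": 0, "wx": 0, "wy": 0, "wz": 0.5, "jaw": -1}
    - {"tx": -0.3, "ty": -0.36, "tz": 0, "wx": 0, "wy": 0, "wz": 0.5, "jaw": -1}
    - {"tx": -0.6, "ty": -0.72, "tz": 0, "wx": 0, "wy": 0, "wz": 1.0, "jaw": -1}
    - {"tx": -0.6, "ty": -0.72, "tz": 0, "wx": 0, "wy": 0, "wz": 1.0, "jaw": -1}
    - {"tx": -0.6, "ty": -0.72, "tz": 0, "wx": 0, "wy": 0, "wz": 1.0, "jaw": -1}
    - {"tx": -0.6, "ty": -0.72, "tz": 0, "wx": 0, "wy": 0, "wz": 1.0, "jaw": -1}
    - {"tx": -0.6, "ty": -0.72, "tz": 0, "wx": 0, "wy": 0, "wz": 1.0, "jaw": -1}
    - {"tx": -0.6, "ty": -0.72, "tz": 0, "wx": 0, "wy": 0, "wz": 1.0, "jaw": -1}

```text
clock: 0.85
ee_pos: [0.3888, 0.2344, 0.2633]
tool_rot: [0.587, 0.81, -0.0, -0.0]
force: [0.0, -1.0, -0.3]
opening: 0.0879
gripper_force: 0.0
```

```bash
python3 - <<'E'
from h import *
np.set_printoptions(precision=4,suppress=True)
p,R,s=pose();print(s["clock"],s["q"],p,s["force"]);print(cmd((.47,-.20,.26),goal(12.5,12)))
E
```

```text
0.85 [ 0.4878 -0.1648  2.0534 -0.0001  1.2533  0.1717] [0.3888 0.2344 0.2633] [ 0.0489 -0.9682 -0.2683]
(array([-1.095, -0.145,  0.009]), array([-0.223,  0.202,  2.116]))
```

Emit:
carry_out:
  targets:
    - {"tx": -0.4, "ty": -0.05, "tz": 0, "wx": 0, "wy": 0, "wz": 0.5, "jaw": -1}
    - {"tx": -0.4, "ty": -0.05, "tz": 0, "wx": 0, "wy": 0, "wz": 0.5, "jaw": -1}
    - {"tx": -0.4, "ty": -0.05, "tz": 0, "wx": 0, "wy": 0, "wz": 0.5, "jaw": -1}
    - {"tx": -0.4, "ty": -0.05, "tz": 0, "wx": 0, "wy": 0, "wz": 0.5, "jaw": -1}
    - {"tx": -0.8, "ty": -0.1, "tz": 0, "wx": 0, "wy": 0, "wz": 1.0, "jaw": -1}
    - {"tx": -0.8, "ty": -0.1, "tz": 0, "wx": 0, "wy": 0, "wz": 1.0, "jaw": -1}
    - {"tx": -0.8, "ty": -0.1, "tz": 0, "wx": 0, "wy": 0, "wz": 1.0, "jaw": -1}
    - {"tx": -0.8, "ty": -0.1, "tz": 0, "wx": 0, "wy": 0, "wz": 1.0, "jaw": -1}
    - {"tx": -0.8, "ty": -0.1, "tz": 0, "wx": 0, "wy": 0, "wz": 1.0, "jaw": -1}

```text
clock: 1.6
ee_pos: [0.451, -0.0857, 0.2636]
tool_rot: [0.854, 0.52, -0.001, 0.001]
force: [0.5, -0.2, -0.1]
opening: 0.0879
gripper_force: 0.0
```

```bash
python3 - <<'E'
from h import *
np.set_printoptions(precision=4,suppress=True)
p,R,s=pose();print(s["clock"],s["q"],p,s["force"]);print(cmd((.47,-.21,.26),goal(12.5,12)))
E
```

```text
1.6 [-0.2401 -0.1551  2.0447 -0.0029  1.251   0.2372] [ 0.451  -0.0857  0.2636] [ 0.4926 -0.2008 -0.1375]
(array([-0.254,  0.185,  0.01 ]), array([-0.114,  0.251,  1.112]))
```

```bash
python3 - <<'E'
from h import *
np.set_printoptions(precision=4,suppress=True)
p,R,s=pose();G=goal(12.5,12);print(cmd((.493,-.212,.24),G));w=(R.inv()*G).as_rotvec()
E
```

```text
(array([-0.232,  0.238,  0.06 ]), array([-0.114,  0.251,  1.112]))
```

Emit:
carry_out:
  targets:
    - {"tx": -0.12, "ty": 0.12, "tz": 0, "wx": -0.05, "wy": 0.11, "wz": 0.5, "jaw": -1}
    - {"tx": -0.12, "ty": 0.12, "tz": 0, "wx": -0.05, "wy": 0.11, "wz": 0.5, "jaw": -1}
    - {"tx": -0.12, "ty": 0.12, "tz": 0, "wx": -0.05, "wy": 0.11, "wz": 0.5, "jaw": -1}
    - {"tx": -0.12, "ty": 0.12, "tz": 0, "wx": -0.05, "wy": 0.11, "wz": 0.5, "jaw": -1}
    - {"tx": -0.232, "ty": 0.238, "tz": 0.06, "wx": -0.1, "wy": 0.22, "wz": 1.0, "jaw": -1}
    - {"tx": -0.232, "ty": 0.238, "tz": 0.06, "wx": -0.1, "wy": 0.22, "wz": 1.0, "jaw": -1}
    - {"tx": -0.232, "ty": 0.238, "tz": 0.06, "wx": -0.1, "wy": 0.22, "wz": 1.0, "jaw": -1}
    - {"tx": -0.232, "ty": 0.238, "tz": 0.06, "wx": -0.1, "wy": 0.22, "wz": 1.0, "jaw": -1}
    - {"tx": -0.232, "ty": 0.238, "tz": 0.06, "wx": -0.1, "wy": 0.22, "wz": 1.0, "jaw": -1}

```text
clock: 2.35
ee_pos: [0.4926, -0.2049, 0.2392]
tool_rot: [0.983, 0.157, 0.091, -0.012]
force: [-0.6, -0.3, 0.0]
opening: 0.0881
gripper_force: 0.0
```

```bash
python3 - <<'E'
from h import *
np.set_printoptions(precision=4,suppress=True)
p,R,s=pose();G=goal(12.5,12);print(s["clock"],s["q"],p,R.as_quat());print(cmd((.493,-.212,.24),G),cmd((.5197,-.207,.1205),G))
E
```

```text
2.35 [-0.5192 -0.068   2.023   0.1516  1.064   0.6695] [ 0.4926 -0.2049  0.2392] [ 0.9833  0.1569  0.0909 -0.012 ]
(array([-0.004,  0.017, -0.003]), array([-0.018,  0.033,  0.123])) (array([0.007, 0.025, 0.303]), array([-0.018,  0.033,  0.123]))
```

Emit:
carry_out:
  targets:
    - {"tx": 0.0, "ty": 0.02, "tz": 0.1, "wx": -0.018, "wy": 0.033, "wz": 0.123, "jaw": -0.4}
    - {"tx": 0.003, "ty": 0.022, "tz": 0.17, "wx": -0.018, "wy": 0.033, "wz": 0.123, "jaw": -0.4}
    - {"tx": 0.005, "ty": 0.025, "tz": 0.2, "wx": -0.018, "wy": 0.033, "wz": 0.123, "jaw": -0.4}
    - {"tx": 0.005, "ty": 0.025, "tz": 0.2, "wx": -0.018, "wy": 0.033, "wz": 0.123, "jaw": -0.4}
    - {"tx": 0.005, "ty": 0.025, "tz": 0.2, "wx": -0.018, "wy": 0.033, "wz": 0.123, "jaw": -0.4}

```text
clock: 2.77
ee_pos: [0.5126, -0.2099, 0.1616]
tool_rot: [0.989, 0.109, 0.104, -0.011]
force: [0.4, -1.0, 0.8]
opening: 0.0616
gripper_force: 0.0
```

```bash
python3 - <<'E'
from h import *
np.set_printoptions(precision=4,suppress=True)
p,R,s=pose();G=goal(12.5,12);print(s["clock"],s["q"],p,R.as_quat(),s["opening"]);print(cmd((.5197,-.207,.1205),G))
a,_=get_image("scene");b,_=get_image("top")
f=lambda im,s:cv2.resize(im[s],(400,400),interpolation=cv2.INTER_CUBIC)[:,:,::-1]
cv2.imwrite("pics/g1.png",np.hstack([f(b,np.s_[160:260,330:430]),f(a,np.s_[190:290,225:325])]))
print(proj("top",[.5209,-.2067,.1146]),proj("scene",[.5209,-.2067,.1146]))
D=[([1.0641,.2647,1.6052,0,1.2737,-.0369],[.3053,.6014,.2625],[.23274,.97254,-.00095,-.00028]),([.4878,-.1648,2.0534,-.0001,1.2533,.1717],[.3888,.2344,.2633],None),([-.2401,-.1551,2.0447,-.0029,1.251,.2372],[.451,-.0857,.2636],None),([-.5192,-.068,2.023,.1516,1.064,.6695],[.4926,-.2049,.2392],[.9833,.1569,.0909,-.012]),(s["q"],p,R.as_quat())]
from scipy.optimize import least_squares
def fk(x,q):
    h,a,d,L1,L2,L3=x;A=Ro.from_euler("z",q[0]);B=A*Ro.from_euler("y",q[1]);E=B*Ro.from_euler("y",q[2]);W=E*Ro.from_euler("ZYZ",[q[3],q[4],q[5]])
    return A.apply([a,d,h])+B.apply([0,0,L1])+E.apply([0,0,L2])+W.apply([0,0,L3]),W
f=lambda x:np.concatenate([fk(x,q)[0]-np.array(p) for q,p,_ in D]+[[1e-3*(x[1])]])
r=least_squares(f,[.3,0,.025,.5,.55,.3]);print(r.x,abs(r.fun).max())
for q,p,Q in D:
    if Q is not None: print((fk(r.x,q)[1].inv()*Ro.from_quat(Q)).as_rotvec())
E
```

```text
2.7667 [-0.5131  0.0321  2.0813  0.1817  0.8787  0.7333] [ 0.5126 -0.2099  0.1616] [ 0.9885  0.1085  0.1043 -0.0113] 0.061558713222814206
(array([-0.003, -0.003,  0.104]), array([ 0.   , -0.001,  0.001]))
[362.1205 202.2044] [291.5316 225.9615]
[ 0.2495 -0.0001  0.0249  0.5121  0.5659  0.3145] 0.00015007095303284923
[-0.      0.      1.5708]
[-0.0001  0.0001  1.5709]
[-0.      0.      1.5708]
```

View pics/g1.png

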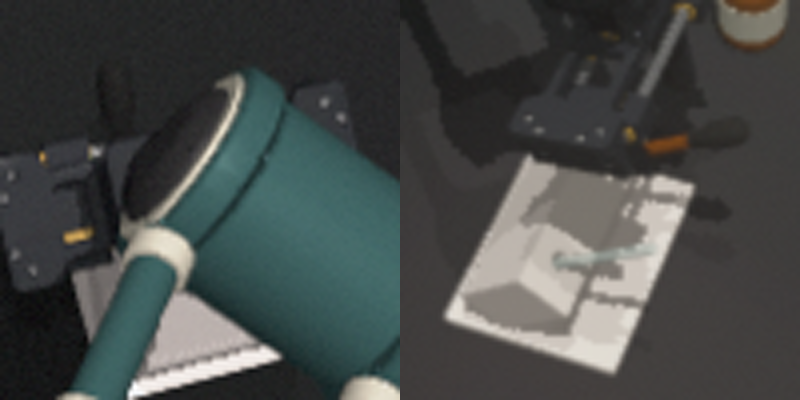

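The view shows the bulb and a tube stub beyond the gripper at (665,143), with the fingers straddling the tube and the rod clear. The kinematic fit is good to 0.15 mm. Descend and close.

Emit:
carry_out:
  targets:
    - {"tx": -0.002, "ty": -0.003, "tz": 0.06, "wx": 0, "wy": 0, "wz": 0, "jaw": -0.4}
    - {"tx": -0.002, "ty": -0.003, "tz": 0.104, "wx": 0, "wy": 0, "wz": 0, "jaw": -0.4}
    - {"tx": -0.002, "ty": -0.003, "tz": 0.104, "wx": 0, "wy": 0, "wz": 0, "jaw": -0.4}
    - {"tx": -0.002, "ty": -0.003, "tz": 0.104, "wx": 0, "wy": 0, "wz": 0, "jaw": 0}
    - {"tx": -0.002, "ty": -0.003, "tz": 0.104, "wx": 0, "wy": 0, "wz": 0, "jaw": 0.4}
    - {"tx": -0.002, "ty": -0.003, "tz": 0.104, "wx": 0, "wy": 0, "wz": 0, "jaw": 0.6}
    - {"tx": -0.002, "ty": -0.003, "tz": 0.104, "wx": 0, "wy": 0, "wz": 0, "jaw": 1}
    - {"tx": -0.002, "ty": -0.003, "tz": 0.104, "wx": 0, "wy": 0, "wz": 0, "jaw": 1}
    - {"tx": -0.002, "ty": -0.003, "tz": 0.104, "wx": 0, "wy": 0, "wz": 0, "jaw": 1}
    - {"tx": -0.002, "ty": -0.003, "tz": 0.104, "wx": 0, "wy": 0, "wz": 0, "jaw": 1}
    - {"tx": -0.002, "ty": -0.003, "tz": 0.104, "wx": 0, "wy": 0, "wz": 0, "jaw": 1}
    - {"tx": -0.002, "ty": -0.003, "tz": 0.104, "wx": 0, "wy": 0, "wz": 0, "jaw": 1}

```text
clock: 3.87
ee_pos: [0.5199, -0.2078, 0.1207]
tool_rot: [0.989, 0.107, 0.105, -0.011]
force: [-0.3, 1.4, 0.9]
opening: 0.0082
gripper_force: 30.0
```

```bash
cat >> h.py <<'E'
from scipy.optimize import least_squares
X=[.2495,-.0001,.0249,.5121,.5659,.3145]
LO=np.array([-2.63,-.94,.31,-1.31,0,-2.55]);HI=np.array([2.63,2.18,2.57,4.45,2.66,2.55])
def fk(q,x=X):
    h,a,d,L1,L2,L3=x;A=Ro.from_euler("z",q[0]);B=A*Ro.from_euler("y",q[1]);E=B*Ro.from_euler("y",q[2]);W=E*Ro.from_euler("ZYZ",[q[3],q[4],q[5]])
    return A.apply([a,d,h])+B.apply([0,0,L1])+E.apply([0,0,L2])+W.apply([0,0,L3]),W*Ro.from_euler("z",90,degrees=True)
def ik(p,R,q0):
    def f(q):
        a,b=fk(q);return np.r_[a-p,.3*(b.inv()*R).as_rotvec()]
    r=least_squares(f,np.clip(q0,LO+.01,HI-.01),bounds=(LO,HI));return r.x,np.abs(r.fun).max()
E
python3 - <<'E'
from h import *
np.set_printoptions(precision=2,suppress=True)
p,R,s=pose();q0=s["q"];print(s["clock"],p,s["opening"],s["gripper_force"],s["force"])
def path(way,q,n=15):
    out=[];
    for (pa,fa,ta),(pb,fb,tb) in zip(way,way[1:]):
        e=0
        for k in range(1,n+1):
            t=k/n;qn,er=ik(np.array(pa)*(1-t)+np.array(pb)*t,goal(fa*(1-t)+fb*t,ta*(1-t)+tb*t),q);e=max(e,er);st=np.abs(qn-q).max();q=qn
        out.append((round(e,4),q))
    return out
A=((.52,-.207,.1205),12.5,12);B=((.592,-.192,.178),12.5,12);Cc=((.592,-.192,.32),12.5,12)
for phi in(-70,-50,-30,60,80,100):
    a=np.radians(phi);f=np.array([np.cos(a),np.sin(a)])
    tcp=np.r_[np.array([.4805,.203])-.006*np.sin(np.radians(63))*f,.287]
    up=tcp+[0,0,.05]
    mid=((.55,-.1,.33),(12.5+phi)/2,40)
    print(phi)
    for e,q in path([A,B,Cc,mid,(up,phi,63),(tcp,phi,63)],q0): print("  ",e,q)
E
```

```text
3.8667 [ 0.52 -0.21  0.12] 0.008243090198945506 30.000117192976177 [-0.32  1.39  0.86]
-70
   0.0 [-0.42  0.14  1.93  0.16  0.91  0.85]
   0.0 [-0.42  0.03  1.78  0.13  1.17  0.89]
   0.0 [-0.07 -0.34  2.2  -0.44  0.68  2.26]
   0.1899 [ 0.42 -0.22  1.94 -0.51  1.24  2.55]
   0.1887 [ 0.35 -0.25  2.05 -0.44  1.08  2.55]
-50
   0.0 [-0.42  0.14  1.93  0.16  0.91  0.85]
   0.0 [-0.42  0.03  1.78  0.13  1.17  0.89]
   0.0 [-0.17 -0.37  2.22 -0.18  0.61  1.84]
   0.1299 [ 0.45 -0.37  2.12 -0.55  0.99  2.55]
   0.1412 [ 0.4  -0.37  2.2  -0.51  0.87  2.55]
-30
   0.0 [-0.42  0.14  1.93  0.16  0.91  0.85]
   0.0 [-0.42  0.03  1.78  0.13  1.17  0.89]
   0.0 [-0.27 -0.38  2.22  0.13  0.6   1.38]
   0.0953 [ 0.49 -0.48  2.26 -0.63  0.77  2.55]
   0.1028 [ 0.45 -0.47  2.33 -0.61  0.67  2.55]
60
   0.0 [-0.42  0.14  1.93  0.16  0.91  0.85]
   0.0 [-0.42  0.03  1.78  0.13  1.17  0.89]
   0.0 [-0.57 -0.18  2.08  0.74  1.09  0.06]
   0.0 [-0.2  -0.33  2.37  1.25  1.1  -0.31]
   0.0 [-0.2  -0.26  2.42  1.31  1.06 -0.45]
80
   0.0 [-0.42  0.14  1.93  0.16  0.91  0.85]
   0.0 [-0.42  0.03  1.78  0.13  1.17  0.89]
   0.0 [-0.59 -0.11  2.02  0.75  1.21 -0.1 ]
   0.0 [-0.24 -0.11  2.19  1.13  1.39 -0.49]
   0.0 [-0.24 -0.04  2.24  1.15  1.35 -0.59]
100
   0.0 [-0.42  0.14  1.93  0.16  0.91  0.85]
   0.0 [-0.42  0.03  1.78  0.13  1.17  0.89]
   0.0 [-0.6  -0.04  1.95  0.73  1.32 -0.23]
   0.0 [-0.19  0.09  2.    0.98  1.62 -0.62]
   0.0 [-0.19  0.14  2.04  0.98  1.57 -0.7 ]
```

Emit:
carry_out:
  targets:
    - {"tx": 0.022, "ty": 0, "tz": -0.012, "wx": 0, "wy": 0, "wz": 0, "jaw": 1}
    - {"tx": 0.044, "ty": 0, "tz": -0.0235, "wx": 0, "wy": 0, "wz": 0, "jaw": 1}
    - {"tx": 0.066, "ty": 0, "tz": -0.035, "wx": 0, "wy": 0, "wz": 0, "jaw": 1}
    - {"tx": 0.066, "ty": 0, "tz": -0.035, "wx": 0, "wy": 0, "wz": 0, "jaw": 1}

```text
clock: 4.2
ee_pos: [0.5455, -0.2036, 0.1426]
tool_rot: [0.988, 0.107, 0.107, -0.01]
force: [0.5, 0.7, 0.5]
opening: 0.0083
gripper_force: 30.0
```

```bash
python3 - <<'E'
from h import *
np.set_printoptions(precision=4,suppress=True)
p,R,s=pose();print(p,s["force"],s["ft_torque"],s["opening"])
a,_=get_image("scene")
cv2.imwrite("pics/g2.png",cv2.resize(a[190:290,225:350],(750,600),interpolation=cv2.INTER_CUBIC)[:,:,::-1])
E
```

```text
[ 0.5455 -0.2036  0.1426] [0.5461 0.723  0.499 ] [ 0.0527  0.1744 -0.0173] 0.008324901113670978
```

View pics/g2.png

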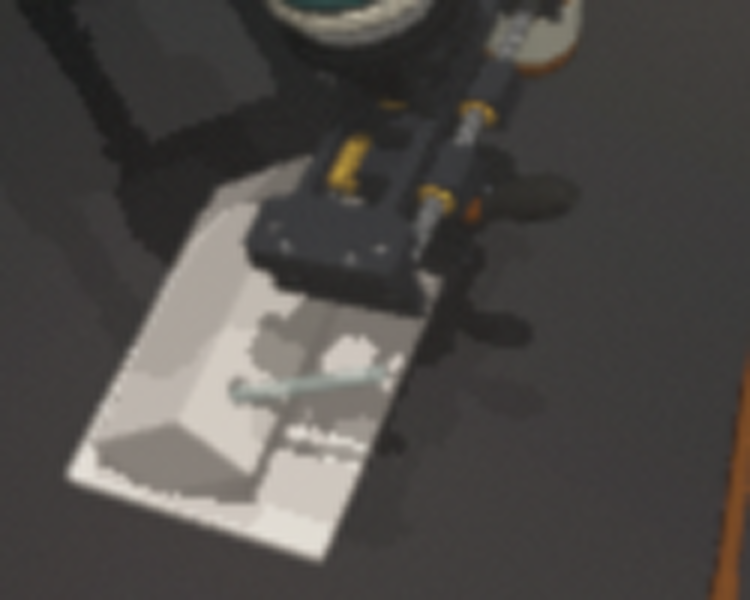

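The pipette slides out freely with no force, the bulb following at (540,195), and the rod is undisturbed. Continue out and up.

Emit:
carry_out:
  targets:
    - {"tx": 0.044, "ty": 0, "tz": -0.0235, "wx": 0, "wy": 0, "wz": 0, "jaw": 1}
    - {"tx": 0.088, "ty": 0, "tz": -0.047, "wx": 0, "wy": 0, "wz": 0, "jaw": 1}
    - {"tx": 0.134, "ty": 0, "tz": -0.071, "wx": 0, "wy": 0, "wz": 0, "jaw": 1}
    - {"tx": 0.15, "ty": 0, "tz": -0.15, "wx": 0, "wy": 0, "wz": 0, "jaw": 1}
    - {"tx": 0.17, "ty": 0, "tz": -0.24, "wx": 0, "wy": 0, "wz": 0, "jaw": 1}
    - {"tx": 0.19, "ty": 0, "tz": -0.33, "wx": 0, "wy": 0, "wz": 0, "jaw": 1}
    - {"tx": 0.2, "ty": 0, "tz": -0.38, "wx": 0, "wy": 0, "wz": 0, "jaw": 1}
    - {"tx": 0.2, "ty": 0, "tz": -0.38, "wx": 0, "wy": 0, "wz": 0, "jaw": 1}

```text
clock: 4.92
ee_pos: [0.5906, -0.1942, 0.3128]
tool_rot: [0.988, 0.107, 0.11, -0.008]
force: [0.2, -0.1, 0.4]
opening: 0.0085
gripper_force: 30.0
```

```bash
python3 - <<'E'
from h import *
np.set_printoptions(precision=3,suppress=True)
p,R,s=pose();print(s["clock"],p,s["force"],s["opening"])
for w in[((.55,-.1,.33),46,40),((.52,.05,.34),63,52),((.48,.197,.335),80,63)]: print(cmd(w[0],goal(*w[1:])),ik(np.array(w[0]),goal(*w[1:]),s["q"]))
E
```

```text
4.9167 [ 0.591 -0.194  0.313] [ 0.221 -0.093  0.37 ] 0.008509091007123857
(array([-0.038, -0.252, -0.055]), array([ 0.343,  0.593, -0.672])) (array([-0.592, -0.112,  2.02 ,  0.745,  1.203, -0.093]), np.float64(1.8838862969605686e-10))
(array([-0.025, -0.634, -0.08 ]), array([ 0.621,  0.82 , -0.964])) (array([-0.453, -0.156,  2.129,  0.952,  1.314, -0.314]), np.float64(3.9092873382884363e-10))
(array([-0.046, -1.014, -0.075]), array([ 0.957,  0.989, -1.218])) (array([-0.238, -0.104,  2.195,  1.128,  1.393, -0.495]), np.float64(2.0627943797535409e-13))
```

Emit:
carry_out:
  targets:
    - {"tx": -0.019, "ty": -0.126, "tz": -0.028, "wx": 0.17, "wy": 0.3, "wz": -0.336, "jaw": 1}
    - {"tx": -0.019, "ty": -0.126, "tz": -0.028, "wx": 0.17, "wy": 0.3, "wz": -0.336, "jaw": 1}
    - {"tx": -0.019, "ty": -0.126, "tz": -0.028, "wx": 0.17, "wy": 0.3, "wz": -0.336, "jaw": 1}
    - {"tx": -0.019, "ty": -0.126, "tz": -0.028, "wx": 0.17, "wy": 0.3, "wz": -0.336, "jaw": 1}
    - {"tx": -0.038, "ty": -0.252, "tz": -0.055, "wx": 0.343, "wy": 0.593, "wz": -0.672, "jaw": 1}
    - {"tx": -0.038, "ty": -0.252, "tz": -0.055, "wx": 0.343, "wy": 0.593, "wz": -0.672, "jaw": 1}
    - {"tx": -0.038, "ty": -0.252, "tz": -0.055, "wx": 0.343, "wy": 0.593, "wz": -0.672, "jaw": 1}
    - {"tx": -0.038, "ty": -0.252, "tz": -0.055, "wx": 0.343, "wy": 0.593, "wz": -0.672, "jaw": 1}
    - {"tx": -0.03, "ty": -0.44, "tz": -0.068, "wx": 0.48, "wy": 0.71, "wz": -0.82, "jaw": 1}
    - {"tx": -0.03, "ty": -0.44, "tz": -0.068, "wx": 0.48, "wy": 0.71, "wz": -0.82, "jaw": 1}
    - {"tx": -0.025, "ty": -0.634, "tz": -0.08, "wx": 0.621, "wy": 0.82, "wz": -0.964, "jaw": 1}
    - {"tx": -0.025, "ty": -0.634, "tz": -0.08, "wx": 0.621, "wy": 0.82, "wz": -0.964, "jaw": 1}
    - {"tx": -0.025, "ty": -0.634, "tz": -0.08, "wx": 0.621, "wy": 0.82, "wz": -0.964, "jaw": 1}
    - {"tx": -0.025, "ty": -0.634, "tz": -0.08, "wx": 0.621, "wy": 0.82, "wz": -0.964, "jaw": 1}

```text
clock: 6.08
ee_pos: [0.5167, 0.0521, 0.3327]
tool_rot: [0.77, 0.466, 0.368, -0.234]
force: [-0.5, -0.5, 0.2]
opening: 0.0088
gripper_force: 30.0
```

```bash
python3 - <<'E'
from h import *
np.set_printoptions(precision=3,suppress=True)
p,R,s=pose();print(s["clock"],p,s["q"],s["opening"],cmd((.48,.197,.345),goal(80,63)))
E
```

```text
6.0833 [0.517 0.052 0.333] [-0.451 -0.151  2.138  0.947  1.312 -0.307] 0.008810726140392218 (array([ 0.195, -0.247,  0.204]), array([ 0.309,  0.246, -0.224]))
```

Emit:
carry_out:
  targets:
    - {"tx": 0.06, "ty": -0.08, "tz": 0.065, "wx": 0.1, "wy": 0.08, "wz": -0.07, "jaw": 1}
    - {"tx": 0.13, "ty": -0.16, "tz": 0.135, "wx": 0.2, "wy": 0.16, "wz": -0.15, "jaw": 1}
    - {"tx": 0.195, "ty": -0.247, "tz": 0.204, "wx": 0.309, "wy": 0.246, "wz": -0.224, "jaw": 1}
    - {"tx": 0.195, "ty": -0.247, "tz": 0.204, "wx": 0.309, "wy": 0.246, "wz": -0.224, "jaw": 1}
    - {"tx": 0.195, "ty": -0.247, "tz": 0.204, "wx": 0.309, "wy": 0.246, "wz": -0.224, "jaw": 1}
    - {"tx": 0.195, "ty": -0.247, "tz": 0.204, "wx": 0.309, "wy": 0.246, "wz": -0.224, "jaw": 1}
    - {"tx": 0.195, "ty": -0.247, "tz": 0.204, "wx": 0.309, "wy": 0.246, "wz": -0.224, "jaw": 1}

```text
clock: 6.67
ee_pos: [0.4812, 0.1954, 0.3465]
tool_rot: [0.652, 0.549, 0.402, -0.334]
force: [-0.9, -0.8, -0.2]
opening: 0.0085
gripper_force: 30.0
```

```bash
python3 - <<'E'
from h import *
np.set_printoptions(precision=3,suppress=True)
p,R,s=pose();print(s["clock"],p,s["q"],s["opening"],cmd((.48,.197,.345),goal(80,63)))
g=p+.006*R.as_matrix()[:,2]
for k,v in(("grasp",g),("tip",g-[0,0,.12]),("bulbend",g+[0,0,.07])): print(k,v,proj("scene",v),proj("top",v))
a,da=get_image("scene");b,db=get_image("top");np.save("pics/s5.npy",da);np.save("pics/t5.npy",db)
cv2.imwrite("pics/s5.png",a[:,:,::-1]);cv2.imwrite("pics/t5.png",b[:,:,::-1])
f=lambda im,s,w:cv2.resize(im[s],(w,600),interpolation=cv2.INTER_CUBIC)[:,:,::-1]
cv2.imwrite("pics/c5.png",np.hstack([f(a,np.s_[60:180,310:390],400),f(b,np.s_[150:270,130:210],400)]))
E
```

```text
6.6667 [0.481 0.195 0.347] [-0.243 -0.115  2.182  1.123  1.405 -0.48 ] 0.008548575304587858 (array([-0.002, -0.004,  0.005]), array([ 0.003, -0.   ,  0.006]))
grasp [0.482 0.201 0.344] [357.389  73.881] [151.63  210.956]
tip [0.482 0.201 0.224] [354.225 107.499] [170.101 217.037]
bulbend [0.482 0.201 0.414] [359.502  51.44 ] [138.239 206.547]
```

View pics/c5.png

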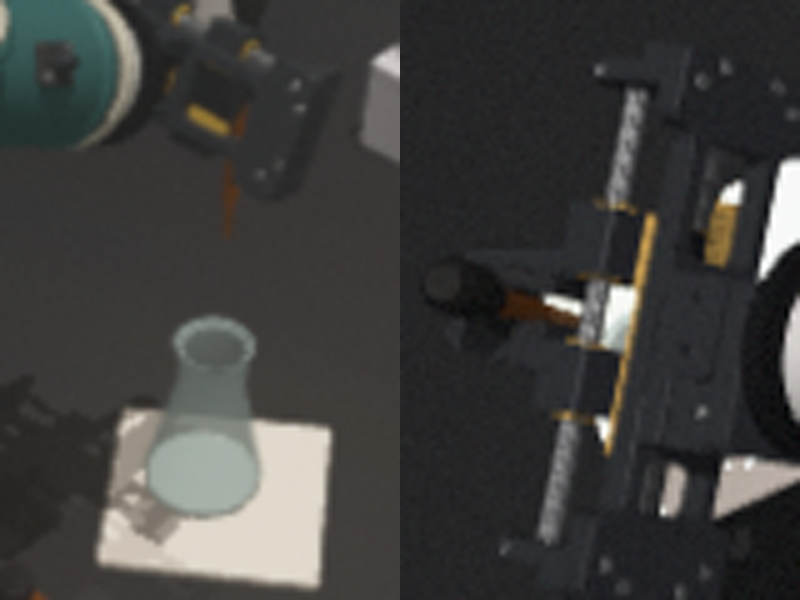

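The scene crop shows the tube hanging with its tip at (228,237) → full (355.6,107.4), matching the prediction once the known 1 px scene bias is allowed for. The top crop shows the bulb end near (455,283) → full (141,206.6). I'll check uprightness with depth along the tube.

```bash
python3 - <<'E'
from h import *
np.set_printoptions(precision=4,suppress=True)
for n,f,(r0,r1,c0,c1) in(("scene","s5",(78,110,350,364)),("top","t5",(198,218,132,166))):
    im=cv2.imread(f"pics/{f}.png")[:,:,::-1].astype(int);d=np.load(f"pics/{f}.npy")
    amb=(im[...,0]-im[...,2]>35)&(im[...,0]-im[...,1]>20)
    pts=[]
    for r in range(r0,r1):
        for c in range(c0,c1):
            if amb[r,c] and d[r,c]>0: pts.append((r,c,*dep(n,(c,r),d)))
    pts=np.array(pts);print(n,len(pts))
    ky=0 if n=="scene" else 1
    for v in np.unique(pts[:,ky]):
        q=pts[pts[:,ky]==v];print(int(v),q[:,1-ky].mean().round(1),np.median(q[:,2:],0),len(q))
d=np.load("pics/t5.npy");print([ (c,dep("top",(c,206),d)) for c in range(134,152,2)],[ (r,dep("top",(140,r),d)) for r in range(198,216,2)])
E
```

```text
scene 32
82 350.0 [0.4991 0.124  0.3696] 1
83 352.8 [0.5009 0.1238 0.3673] 4
84 353.5 [0.5023 0.1218 0.366 ] 6
85 354.8 [0.5097 0.1216 0.3669] 6
86 357.0 [0.486  0.1976 0.3062] 1
96 355.0 [0.4823 0.1982 0.2688] 1
97 355.5 [0.4853 0.196  0.2678] 2
98 356.0 [0.4862 0.201  0.261 ] 3
99 355.5 [0.4849 0.1982 0.2588] 2
100 355.5 [0.4836 0.2015 0.2523] 2
101 355.5 [0.4843 0.2008 0.2494] 2
102 355.0 [0.4847 0.1971 0.2483] 1
106 355.0 [0.484  0.2013 0.2299] 1
top 32
152 210.0 [0.4828 0.1973 0.3526] 3
153 210.5 [0.4827 0.1978 0.3453] 4
154 210.5 [0.4831 0.1976 0.3401] 4
155 211.0 [0.4831 0.1977 0.3338] 3
156 211.0 [0.4839 0.1982 0.3266] 3
157 211.0 [0.4843 0.1977 0.322 ] 3
158 211.5 [0.4837 0.1969 0.3187] 2
159 211.5 [0.4847 0.1979 0.3091] 2
160 212.0 [0.4841 0.1972 0.3049] 3
161 212.5 [0.484  0.1977 0.2971] 2
162 213.0 [0.4834 0.1967 0.2939] 1
163 213.0 [0.4845 0.1982 0.2825] 1
164 213.0 [0.4849 0.1972 0.2792] 1
[(134, array([ 0.5326,  0.3539, -0.0029])), (136, array([0.4835, 0.2056, 0.41  ])), (138, array([0.4831, 0.2012, 0.4132])), (140, array([0.4834, 0.1988, 0.4108])), (142, array([0.4832, 0.1951, 0.4121])), (144, array([0.4834, 0.1927, 0.4094])), (146, array([0.4842, 0.1915, 0.4031])), (148, array([0.4857, 0.1925, 0.3898])), (150, array([0.4899, 0.2006, 0.3538]))] [(198, array([0.5523, 0.3385, 0.0005])), (200, array([0.5471, 0.338 , 0.0015])), (202, array([0.4901, 0.1992, 0.4103])), (204, array([0.4868, 0.1993, 0.4098])), (206, array([0.4834, 0.1988, 0.4108])), (208, array([0.48  , 0.1986, 0.4112])), (210, array([0.4767, 0.1986, 0.4108])), (212, array([0.4743, 0.2012, 0.4029])), (214, array([0.477 , 0.2213, 0.3431]))]
```

The tube is upright to about 1°. Lower by 58 mm with a 3 mm lateral correction.

```bash
python3 - <<'E'
from h import *
p,R,s=pose();print(cmd((.478,.1985,.2885),R))
E
```

```text
(array([-0.127, -0.011,  0.072]), array([0., 0., 0.]))
```

Emit:
carry_out:
  targets:
    - {"tx": -0.03, "ty": -0.011, "tz": 0.02, "wx": 0, "wy": 0, "wz": 0, "jaw": 1}
    - {"tx": -0.06, "ty": -0.011, "tz": 0.036, "wx": 0, "wy": 0, "wz": 0, "jaw": 1}
    - {"tx": -0.095, "ty": -0.011, "tz": 0.055, "wx": 0, "wy": 0, "wz": 0, "jaw": 1}
    - {"tx": -0.127, "ty": -0.011, "tz": 0.072, "wx": 0, "wy": 0, "wz": 0, "jaw": 1}
    - {"tx": -0.127, "ty": -0.011, "tz": 0.072, "wx": 0, "wy": 0, "wz": 0, "jaw": 1}
    - {"tx": -0.127, "ty": -0.011, "tz": 0.072, "wx": 0, "wy": 0, "wz": 0, "jaw": 1}
    - {"tx": -0.127, "ty": -0.011, "tz": 0.072, "wx": 0, "wy": 0, "wz": 0, "jaw": 1}
    - {"tx": -0.127, "ty": -0.011, "tz": 0.072, "wx": 0, "wy": 0, "wz": 0, "jaw": 1}

```text
clock: 7.43
ee_pos: [0.4778, 0.199, 0.2894]
tool_rot: [0.651, 0.549, 0.403, -0.334]
force: [0.6, -0.6, -0.7]
opening: 0.0088
gripper_force: 30.0
```

```bash
python3 - <<'E'
from h import *
np.set_printoptions(precision=4,suppress=True)
p,R,s=pose();print(s["clock"],p,s["qd"],s["force"])
g=p+.006*R.as_matrix()[:,2]
print("tip",proj("scene",g-[0,0,.12]),"mouth",proj("scene",[.479,.204,.134]))
a,da=get_image("scene");b,db=get_image("top");
cv2.imwrite("pics/s6.png",a[:,:,::-1]);cv2.imwrite("pics/t6.png",b[:,:,::-1])
f=lambda im,s,w:cv2.resize(im[s],(w,600),interpolation=cv2.INTER_CUBIC)[:,:,::-1]
cv2.imwrite("pics/c6.png",np.hstack([f(a,np.s_[80:155,325:375],400),f(b,np.s_[180:255,150:200],400)]))
for r in range(110,128): print(r,[tuple(np.round(dep("scene",(c,r),da),4)) for c in range(353,357)])
E
```

```text
7.4333 [0.4778 0.199  0.2894] [ 0.0058 -0.0046  0.0027  0.0011 -0.0005 -0.0038] [ 0.6413 -0.6194 -0.7198]
tip [352.5113 120.6689] mouth [351.8284 128.4014]
110 [(np.float64(0.4778), np.float64(0.2026), np.float64(0.2108)), (np.float64(0.5282), np.float64(0.1038), np.float64(0.3019)), (np.float64(0.532), np.float64(0.1023), np.float64(0.3046)), (np.float64(0.5337), np.float64(0.1051), np.float64(0.3034))]
111 [(np.float64(0.4785), np.float64(0.2017), np.float64(0.2077)), (np.float64(0.5295), np.float64(0.1018), np.float64(0.3003)), (np.float64(0.533), np.float64(0.1008), np.float64(0.3026)), (np.float64(0.5351), np.float64(0.1026), np.float64(0.3022))]
112 [(np.float64(0.4792), np.float64(0.201), np.float64(0.2046)), (np.float64(0.4809), np.float64(0.2047), np.float64(0.2027)), (np.float64(0.5337), np.float64(0.0999), np.float64(0.3001)), (np.float64(0.5357), np.float64(0.102), np.float64(0.2995))]
113 [(np.float64(0.4772), np.float64(0.2058), np.float64(0.1963)), (np.float64(0.4833), np.float64(0.2003), np.float64(0.2029)), (np.float64(0.4841), np.float64(0.206), np.float64(0.1992)),
[... 2886 characters left out ...]
loat64(0.1276)), (np.float64(0.474), np.float64(0.2287), np.float64(0.1277)), (np.float64(0.4791), np.float64(0.2256), np.float64(0.1324)), (np.float64(0.4822), np.float64(0.2267), np.float64(0.133))]
126 [(np.float64(0.4729), np.float64(0.224), np.float64(0.1263)), (np.float64(0.476), np.float64(0.2252), np.float64(0.127)), (np.float64(0.4796), np.float64(0.2253), np.float64(0.1285)), (np.float64(0.4836), np.float64(0.2245), np.float64(0.131))]
127 [(np.float64(0.4738), np.float64(0.223), np.float64(0.1231)), (np.float64(0.4744), np.float64(0.2294), np.float64(0.1185)), (np.float64(0.4784), np.float64(0.2287), np.float64(0.121)), (np.float64(0.4837), np.float64(0.2251), np.float64(0.1262))]
```

View pics/c6.png

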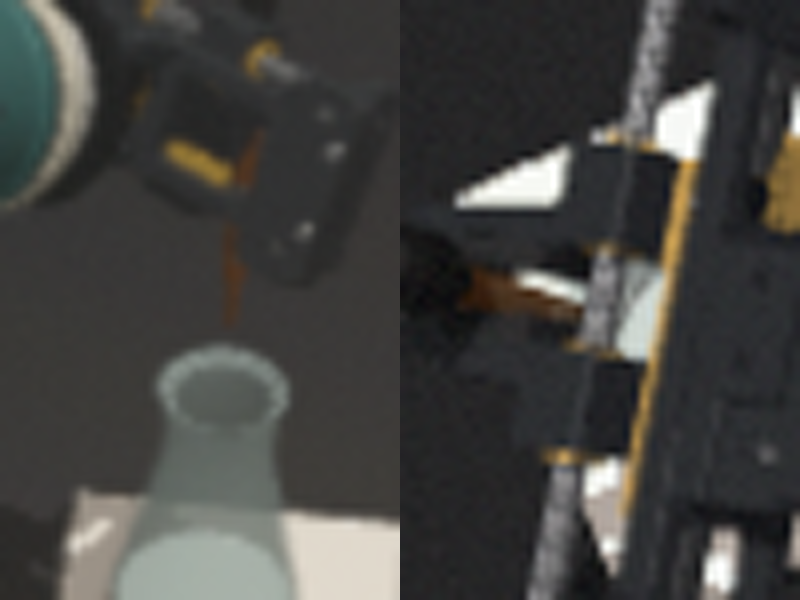

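The tip is at crop (233,325), about 30 mm above the rim (ellipse centre (223,388)). It sits about 1.4 mm off centre with a lean of about 1° towards +x. A 1° turn fixes both, then I let it settle.

Emit:
carry_out:
  targets:
    - {"tx": 0, "ty": 0, "tz": 0, "wx": 0.01, "wy": -0.004, "wz": 0.02, "jaw": 1}
    - {"tx": 0, "ty": 0, "tz": 0, "wx": 0.01, "wy": -0.004, "wz": 0.02, "jaw": 1}
    - {"tx": 0, "ty": 0, "tz": 0, "wx": 0.01, "wy": -0.004, "wz": 0.02, "jaw": 1}
    - {"tx": 0, "ty": 0, "tz": 0, "wx": 0.01, "wy": -0.004, "wz": 0.02, "jaw": 1}
    - {"tx": 0, "ty": 0, "tz": 0, "wx": 0.01, "wy": -0.004, "wz": 0.02, "jaw": 1}
    - {"tx": 0, "ty": 0, "tz": 0, "wx": 0.01, "wy": -0.004, "wz": 0.02, "jaw": 1}
    - {"tx": 0, "ty": 0, "tz": 0, "wx": 0.01, "wy": -0.004, "wz": 0.02, "jaw": 1}
    - {"tx": 0, "ty": 0, "tz": 0, "wx": 0.01, "wy": -0.004, "wz": 0.02, "jaw": 1}

```text
clock: 8.2
ee_pos: [0.4769, 0.1995, 0.2881]
tool_rot: [0.655, 0.546, 0.397, -0.34]
force: [1.0, 0.1, -0.2]
opening: 0.0086
gripper_force: 30.0
```

```bash
python3 - <<'E'
from h import *
p,R,s=pose();print(s["clock"],p,s["qd"].round(4))
a,_=get_image("scene")
cv2.imwrite("pics/c7.png",cv2.resize(a[80:290,230:430],(571,600),interpolation=cv2.INTER_CUBIC)[:,:,::-1])
E
```

```text
8.2 [0.47694904 0.1994817  0.28810539] [-0.0027  0.0003  0.0022  0.     -0.0016 -0.0001]
```

View pics/c7.png

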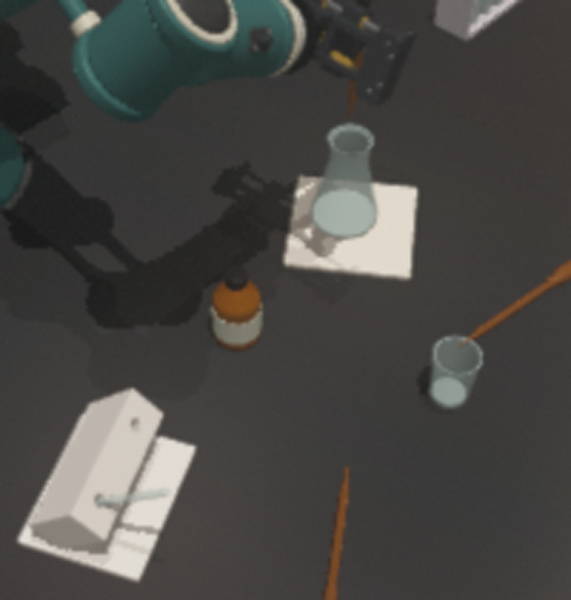

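The pipette tip is at (351,115), centred above the flask rim at (351,140). The rod (135,497), bottle (237,315), beaker (455,372) and flask are all where they were. Handing in.

```bash
python3 -c "from station import *; print(sign_off())"
```

```text
the job is handed in; nothing more can be done
None
```

I drew the pipette from the rack and handed the job in with it held still and upright, within about 1°, tip about 3 cm above the centre of the flask's mouth; the flask, rod, beaker and bottle look undisturbed in the last picture, and the clock read about 8 s.

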